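# Wind and set the rear-facing kitchen timer one-handed

### The arm

A 6-joint arm with a two-finger parallel gripper is mounted at the origin on a cart in front of the work surface, level with it; the furniture and walls round the work are solid. World frame = base frame: x ahead of the robot, y to its left, z up, the work surface at z = 0. Lengths are in mm, angles in rad, forces in N, time in s.
With the tool pointing down it reaches from about 300 to 850 mm from the base axis. Payload 5.4 kg.
Tool frame: the origin (TCP) lies at the very end of the fingers, on their centre line; the grasp point (between the pads) lies robot.grip_depth behind it (robot.grip_depth is the distance from the TCP to the grasp point, in mm); z points along the fingers, y is the line along which they close (so a half turn about z gives the same grasp; the last joint's range is limited). The gripper opens to 85 mm and grips with 20 to 120 N. Pads are 22 mm wide; open, the fingers measure 114 mm over their backs; the gripper's body (76 mm by 85 mm) begins 54 mm behind the grasp point. The pads swing forward as they close: fully open they stand 13 mm farther back than shut.
Start: joints at [-1.481, 0.158, 1.597, -0, 1.386, -0.21], TCP at [169.791, -549.343, 231.299] pointing down, gripper open.
Joint ranges: [-2.91, 2.91], [-0.94, 2.29], [0.18, 2.7], [-1.29, 4.43], [0.17, 2.64], [-3, 3]. Speed limits (rad/s): [2.57, 2.57, 3.14, 3.14, 3.14, 3.14].

### API

Orientations are given as a unit quaternion [x, y, z, w].
In Python, from plant import robot gives the robot as it stands. The module is installed in compiled form; this text tells all that it offers.
- The arm moves only by the tool move_arm, never from a script. Its argument "commands" is a list of rows, each an object of numbers: "x", "y", "z": the shift along the tool's x, y, z each as a share of 0.4 m, from -1 to 1; "wx", "wy", "wz": the turn, a rotation vector about the tool's x, y, z each as a share of pi/2 rad, from -1 to 1. In form: [{"x": .., "y": .., "z": .., "wx": .., "wy": .., "wz": ..}, ...]. A call has 1 to 12 rows; each row shifts and turns the commanded pose from where the row before left it, along the tool's axes as they then stand; what a row does not reach is not made up. A row lasts 1/10 s, in which the tool goes at most 50 mm and 8.59 degrees, less where a joint would pass 70% of its speed; a pose out of reach is approached as far as the arm can. A call with a number of a shift or a turn outside -1 to 1 is refused whole. A call with a gripper value outside its range is refused whole. "jaw" is the closure, from 0 (fully open) to 1 (shut), set as the call begins (left out, the last holds). The fingers move at their own pace and stop on an object; "grip_force" is the grip in N (left out, the last holds). Time passes only in rows, so rows that do not move let the fingers close. It gives the time, the measured TCP pose, the force, the opening and the grip force at its end, in the units of the state.
- robot.read_state(): the state, without advancing time (a new reading comes with each control period).
- robot.read_camera(name): name is "scene" or "top"; returns a dict with "color" (384x512x3 uint8, red, green, blue), "depth" (384x512 float32, mm along the optical axis (not along the pixel's ray), 0 where there is no reading), "fx", "fy", "cx", "cy" (pixels), "R" (3x3) and "t" (3): a world point X has camera coordinates R X + t. Camera axes: x right, y down, z forward; pixel columns grow to the right and rows downward; lengths in mm; the calibration is good to about 2 mm. A picture is of the moment at which its call begins.
- robot.job_done(): hands the job in; it is judged then, once.
The state is a dict: "time": time; "qpos": joint angles; "dq": joint speeds; "joint_torque": joint torques, N m; "tool_pos": TCP position; "ee_rot": TCP orientation; "wrist_force": force on the tool from outside, world axes, zero at the start; "ft_torque": the same for the moment, N m; "grip_width": opening from 0.0 (shut) to 1.0 (fully open); "finger_force": force on a finger pad.
Only numpy, scipy, OpenCV 4.12 (cv2) and the standard library are available. Lean on these libraries where they do the work, as an engineer would, in place of code of your own. Each camera call takes 0.05 s, during which the arm holds its last target. There are 200 camera calls.

### The job

The eggs are in the pot: start ten minutes on the white wind-up timer, which stands on the hob with its mark turned away from you. First wind the dial clockwise past 20 to load the bell, then bring it back to 10 at the mark; press down firmly as you turn, so that the base neither skids nor twists on the smooth glass, but never lean on it with more than about 3 kg. Leave the timer standing where it was, its mark facing the same way, and the things round it as they are.

Things in the scene. Friction and masses are not known exactly. Their poses are not given: they have to be found in the camera images.
- timer_dial (a joint): the timer's dial against its base, rad; stiff (0.10 N m either way), stays where left, does not run down. Minutes at the mark = 45 - value*30/pi: 45 min is 0 (a stop), 20 is 2.618, 10 is 3.665, 0 is 4.712. Clockwise from above lowers the value and raises the minutes; it does not change while the base turns along. It starts at 0 to 6 minutes
- timer_axis (a point): point on the upright axis of the loose white wind-up timer (68 mm across, 58 mm high, 140 g), 41 mm above the hob: centre of the dial's flat shoulder (radius 31 mm). The round grip knob, 35 mm thick, stands on it up to 58 mm. Dial and minute scale: 22 to 41 mm above the hob; base: below 22. x points away from the mark, z up (the base's frame)
- timer_mark (a point): the short red line on the side of the timer's base, 34 mm from the axis, 18 mm above the hob, under the minute scale; it faces the back wall or the sink, away from the robot. The light base slips on the glass (friction about 0.6) when the dial is turned, unless the timer is pressed down with about 15 to 22 N
- induction_hob: the black glass hob, fixed, its level top at height 0; origin under its middle
- fish_tin: round low tin, 86 mm in diameter, 40 mm high, on the hob; origin at the centre of its underside. Leave it alone
- rice_bowl: white bowl, 116 mm across, 52 mm high, on the hob; origin at the centre of its underside. Leave it alone
- mug: white mug with handle, 78 mm across, 101 mm high, near the hob's far right corner; origin at its underside. Leave it alone
- honey_jar: honey jar with white lid, 64 mm across, 97 mm high, at the hob's far edge; origin at the centre of its underside. Leave it alone
- stockpot: steel stockpot with two side handles, 257 mm across, with lid 262 mm high, fixed at the left rear; origin at the centre of its underside

How it is judged:
By the outcome, as a careful person would: the job done as asked, in the order asked, and still so for the second after the job is handed in, with the robot touching nothing.
It also fails if it takes over 62 s, if anything falls off the work surface, if the arm or the gripper's body presses on something with over 40 N, if the wrist force passes 120 N, or if a joint passes its speed limit or range.

## Working session

There is one attempt and no reset: what is moved stays moved. The work goes in short steps, Python scripts to look and compute and a tool call to move; the robot and the scene stay as the last step left them, time stands still between calls to the robot, and variables do not carry over. Pictures are saved under pics/ and viewed, at most 10 in all, crops included, and the job is handed in when it is done.

Besides the shell and the picture viewer there is one more tool, called after "Request:" as a command line: name --argument value ..., lists and objects as JSON in quotes. move_arm: Moves the arm, as the interface text tells. Its arguments: {"type":"object","properties":{"commands":{"type":"array","items":{"type":"object","properties":{"x":{"type":"number"},"y":{"type":"number"},"z":{"type":"number"},"wx":{"type":"number"},"wy":{"type":"number"},"wz":{"type":"number"}}}},"jaw":{"type":"number"},"grip_force":{"type":"number"}},"required":["commands"]}

```bash
mkdir -p pics; python3 - <<'E'
from plant import robot
import cv2,numpy as np,pickle
s=robot.read_state();print(s['tool_pos'],s['ee_rot'],s['time'],robot.grip_depth,s['wrist_force'],s['grip_width'])
for n in('top','scene'):
    c=robot.read_camera(n);pickle.dump(c,open(n+'.pkl','wb'))
    im=cv2.cvtColor(c['color'],cv2.COLOR_RGB2BGR);cv2.imwrite(f'pics/{n}.png',cv2.resize(im,(800,600)))
    print(n,-np.array(c['R']).T@c['t'],c['R'],c['fx'])
E
```

```text
[ 169.72209192 -548.75667748  230.32988462] [ 9.88786610e-01  1.49332413e-01  4.01513944e-05 -9.32427641e-04] 0.0 18.700000000000003 [-0.24169769 -0.07645971  0.89826813] 0.9986121446957795
top [513.08722092 -31.85657221 885.30498647] [[-0.00928401 -0.99895654 -0.04471724]
 [-0.99634185  0.01304031 -0.08445633]
 [ 0.08495134  0.04376956 -0.99542327]] 364.8476286448939
scene [ 321.27452832 -566.52608721  660.17777261] [[ 0.91129953 -0.41150756  0.01395293]
 [-0.28557353 -0.65609958 -0.69855644]
 [ 0.29661577  0.63260957 -0.71541891]] 392.5782359997426
```

View pics/top.png

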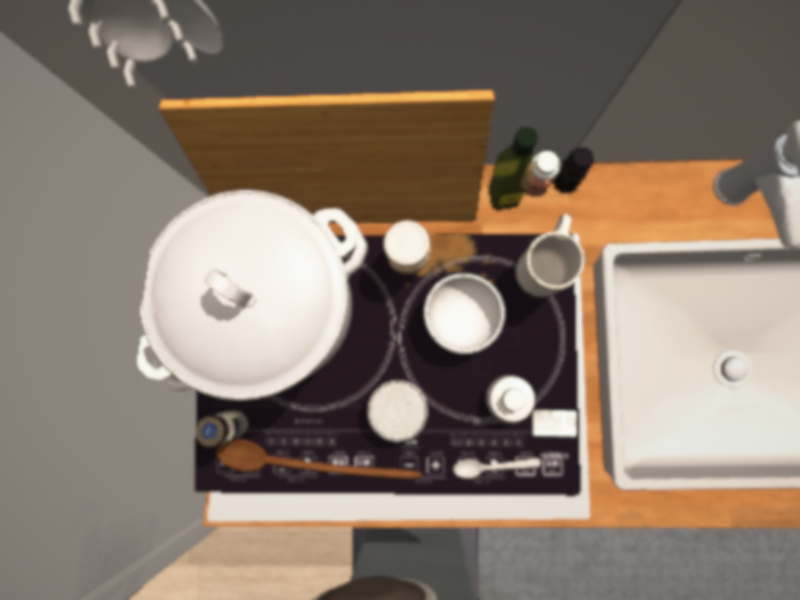

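View pics/scene.png

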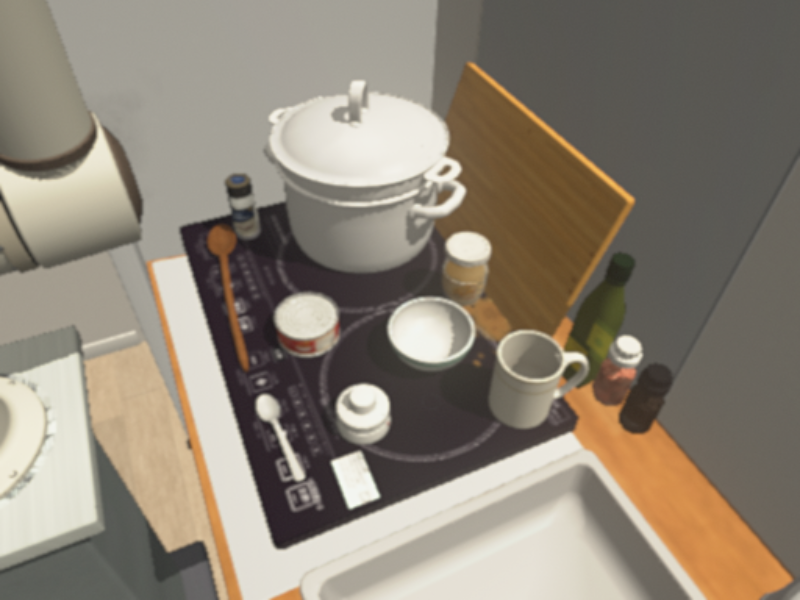

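```bash
cat > h.py <<'E'
import cv2,numpy as np
def proj(c,X):
    p=(np.array(c['R'])@np.atleast_2d(X).T).T+c['t'];return np.c_[p[:,0]/p[:,2]*c['fx']+c['cx'],p[:,1]/p[:,2]*c['fy']+c['cy']]
def cloud(c):
    v,u=np.mgrid[:384,:512];d=c['depth'];P=np.stack([(u-c['cx'])/c['fx']*d,(v-c['cy'])/c['fy']*d,d],-1)
    return (P-c['t'])@np.array(c['R'])
def crop(c,u,v,w,h,k,n):
    im=cv2.cvtColor(c['color'],cv2.COLOR_RGB2BGR)[v:v+h,u:u+w];cv2.imwrite(n,cv2.resize(im,None,fx=k,fy=k,interpolation=cv2.INTER_CUBIC))
E
python3 - <<'E'
import pickle
from h import *
for n,(u,v) in(('top',(327,255)),('scene',(232,262))):
    c=pickle.load(open(n+'.pkl','rb'));P=cloud(c)
    W=P[v-45:v+45,u-45:u+45].reshape(-1,3)
    ctr=P[v,u];print(n,ctr)
    near=np.hypot(*(W[:,:2]-ctr[:2]).T)<50
    for lo,hi in((-5,5),(20,35),(36,46),(53,63)):
        m=near&(W[:,2]>lo)&(W[:,2]<hi);Q=W[m]
        if len(Q)>3:
            (cx,cy),r=cv2.minEnclosingCircle(Q[:,:2].astype(np.float32));print(lo,hi,m.sum(),Q.mean(0),cx,cy,r)
c=pickle.load(open('scene.pkl','rb'));crop(c,207,237,50,50,11,'pics/c1.png')
E
```

```text
top [ 466.75501685 -155.87299724   57.2603796 ]
-5 5 712 [ 4.68347207e+02 -1.50424569e+02 -3.36576378e-01] 466.69805908203125 -155.9793701171875 49.925960540771484
20 35 36 [ 473.3167055  -141.60516852   30.90024518] 465.8674621582031 -159.29100036621094 32.335567474365234
36 46 404 [ 466.43415248 -158.52466087   38.64876438] 465.9833679199219 -159.09072875976562 31.646879196166992
53 63 157 [ 466.05609171 -158.96610335   57.37456989] 465.83880615234375 -159.37777709960938 15.742936134338379
scene [ 462.12777618 -175.8541227    52.0775653 ]
-5 5 1035 [ 456.34199155 -191.27830192    0.49514115] 462.1461181640625 -175.80601501464844 49.97029495239258
20 35 149 [ 459.26934559 -184.48146713   27.91114192] 462.9857177734375 -171.33840942382812 30.7902889251709
36 46 484 [ 465.22842696 -167.41012812   39.37660213] 467.330078125 -160.611328125 32.315025329589844
53 63 199 [ 467.35473574 -162.79759525   57.95935261] 467.8675842285156 -161.1995849609375 15.683692932128906
```

View pics/c1.png

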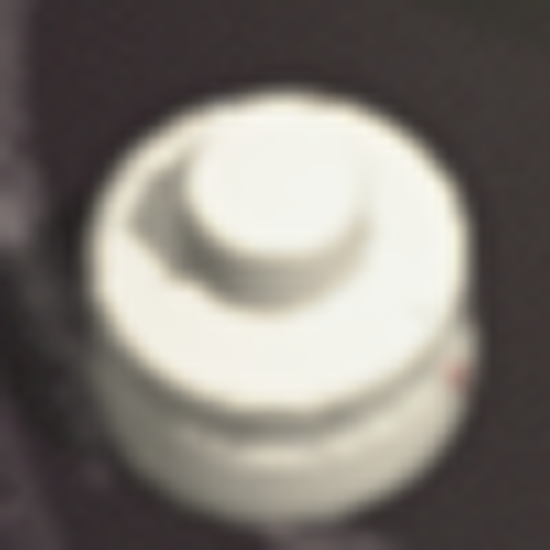

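Request:
move_arm --commands '[{"x": 0.0831,"y": -0.0591},{"x": 0.0831,"y": -0.0591},{"x": 0.0831,"y": -0.0591},{"x": 0.0831,"y": -0.0591},{"x": 0.0831,"y": -0.0591},{"x": 0.0831,"y": -0.0591},{"x": 0.0831,"y": -0.0591},{"x": 0.0831,"y": -0.0591},{"x": 0.0831,"y": -0.0591},{"x": 0.0831,"y": -0.0591},{"x": 0.0831,"y": -0.0591},{"x": 0.0831,"y": -0.0591}]' --jaw 0.35 --grip_force 30

```text
invalid input at $.commands[0]: expected keys x, y, z, wx, wy, wz
```

```bash
python3 - <<'E'
import pickle
from h import *
c=pickle.load(open('scene.pkl','rb'))
t=np.radians(np.arange(0,360,2.));X=np.c_[467+34*np.cos(t),-160+34*np.sin(t),0*t+18]
d=np.hypot(*(proj(c,X)-[248.6,270.9]).T);i=d.argsort()[:4];print(np.degrees(t[i]),d[i])
a=[]
for n,(u,v) in(('top',(302,230)),('scene',(207,237))):
    c=pickle.load(open(n+'.pkl','rb'));im=cv2.cvtColor(c['color'],cv2.COLOR_RGB2BGR)[v:v+50,u:u+50].astype(float)
    im=np.clip((im-100)*1.65,0,255).astype(np.uint8);a.append(cv2.resize(im,(400,400),interpolation=cv2.INTER_CUBIC))
cv2.imwrite('pics/c2.png',np.hstack(a))
from plant import robot
s=robot.read_state();print(s['tool_pos'],s['qpos'],s['grip_width'],s['wrist_force'],s['ft_torque'])
E
```

```text
[314. 316. 312. 318.] [0.69241958 0.88716513 0.89073332 1.30563398]
[ 169.74966293 -548.78175429  230.38785299] [-1.48110433e+00  1.58999795e-01  1.59814582e+00  3.98640571e-05
  1.38622958e+00 -2.10072438e-01] 0.999343702284342 [-0.37414144 -0.14044035 -0.15034186] [ 0.02229881 -0.01872066  0.01340405]
```

View pics/c2.png

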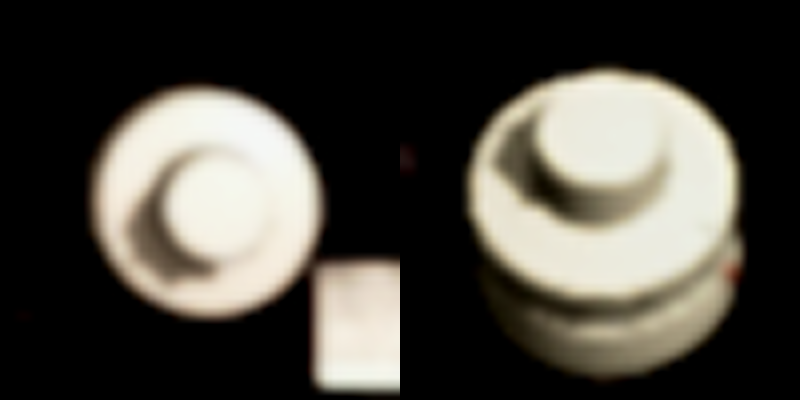

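The timer is plain white and no scale is legible. The red mark shows at the right edge of the scene crop (about 735,270), at an azimuth near -45°. I'll use the 45-minute stop as the angle reference.

Request:
move_arm --commands '[{"x": 0.0831,"y": -0.0591,"z": 0,"wx": 0,"wy": 0,"wz": -0.09},{"x": 0.0831,"y": -0.0591,"z": 0,"wx": 0,"wy": 0,"wz": 0.09},{"x": 0.0831,"y": -0.0591,"z": 0,"wx": 0,"wy": 0,"wz": 0},{"x": 0.0831,"y": -0.0591,"z": 0,"wx": 0,"wy": 0,"wz": 0},{"x": 0.0831,"y": -0.0591,"z": 0,"wx": 0,"wy": 0,"wz": 0},{"x": 0.0831,"y": -0.0591,"z": 0,"wx": 0,"wy": 0,"wz": 0},{"x": 0.0831,"y": -0.0591,"z": 0,"wx": 0,"wy": 0,"wz": 0},{"x": 0.0831,"y": -0.0591,"z": 0,"wx": 0,"wy": 0,"wz": 0},{"x": 0.0831,"y": -0.0591,"z": 0,"wx": 0,"wy": 0,"wz": 0},{"x": 0.0831,"y": -0.0591,"z": 0,"wx": 0,"wy": 0,"wz": 0},{"x": 0.0831,"y": -0.0591,"z": 0,"wx": 0,"wy": 0,"wz": 0},{"x": 0.0831,"y": -0.0591,"z": 0,"wx": 0,"wy": 0,"wz": 0}]' --jaw 0.35 --grip_force 30

```text
time: 1.3
tool_pos: [462.9, -155.7, 231.0]
ee_rot: [0.989, 0.149, -0.0, -0.0]
wrist_force: [0.4, -1.0, -0.2]
grip_width: 0.644
finger_force: 0.0
```

Request:
move_arm --commands '[{"x": 0,"y": 0,"z": 0,"wx": 0,"wy": 0,"wz": -0.095},{"x": 0,"y": 0,"z": 0,"wx": 0,"wy": 0,"wz": -0.095},{"x": 0,"y": 0,"z": 0,"wx": 0,"wy": 0,"wz": -0.095},{"x": 0,"y": 0,"z": 0,"wx": 0,"wy": 0,"wz": -0.095},{"x": 0,"y": 0,"z": 0,"wx": 0,"wy": 0,"wz": -0.095},{"x": 0,"y": 0,"z": 0,"wx": 0,"wy": 0,"wz": -0.095},{"x": 0,"y": 0,"z": 0,"wx": 0,"wy": 0,"wz": -0.095},{"x": 0,"y": 0,"z": 0,"wx": 0,"wy": 0,"wz": -0.095},{"x": 0,"y": 0,"z": 0,"wx": 0,"wy": 0,"wz": -0.095},{"x": 0,"y": 0,"z": 0,"wx": 0,"wy": 0,"wz": -0.095},{"x": 0,"y": 0,"z": 0,"wx": 0,"wy": 0,"wz": -0.095},{"x": 0,"y": 0,"z": 0,"wx": 0,"wy": 0,"wz": -0.095}]'

```text
time: 2.5
tool_pos: [462.0, -157.2, 230.8]
ee_rot: [0.499, 0.867, 0.0, -0.001]
wrist_force: [-1.0, 0.9, -0.3]
grip_width: 0.648
finger_force: 0.0
```

Request:
move_arm --commands '[{"x": 0,"y": 0,"z": 0,"wx": 0,"wy": 0,"wz": -0.095},{"x": 0,"y": 0,"z": 0,"wx": 0,"wy": 0,"wz": -0.095},{"x": 0,"y": 0,"z": 0,"wx": 0,"wy": 0,"wz": -0.095},{"x": 0,"y": 0,"z": 0,"wx": 0,"wy": 0,"wz": -0.095},{"x": 0,"y": 0,"z": 0,"wx": 0,"wy": 0,"wz": -0.095},{"x": 0,"y": 0,"z": 0,"wx": 0,"wy": 0,"wz": -0.095},{"x": 0,"y": 0,"z": 0,"wx": 0,"wy": 0,"wz": -0.095},{"x": 0,"y": 0,"z": 0,"wx": 0,"wy": 0,"wz": -0.095},{"x": 0,"y": 0,"z": 0,"wx": 0,"wy": 0,"wz": -0.095},{"x": 0,"y": 0,"z": 0,"wx": 0,"wy": 0,"wz": -0.095},{"x": 0,"y": 0,"z": 0,"wx": 0,"wy": 0,"wz": -0.095},{"x": 0,"y": 0,"z": 0,"wx": 0,"wy": 0,"wz": 0}]'

```text
time: 3.7
tool_pos: [462.0, -157.2, 230.9]
ee_rot: [-0.291, 0.957, 0.0, -0.0]
wrist_force: [0.5, -0.2, -0.2]
grip_width: 0.649
finger_force: 0.0
```

```bash
cat > st.py <<'E'
from plant import robot
import numpy as np
from scipy.spatial.transform import Rotation as Ro
s=robot.read_state();R=Ro.from_quat(s['ee_rot']).as_matrix()
print('t',s['time'],'pos',s['tool_pos'].round(2) if hasattr(s['tool_pos'],'round') else s['tool_pos'],'q',np.round(s['qpos'],4),'gw',round(float(s['grip_width']),3),'F',np.round(s['wrist_force'],2),'T',np.round(s['ft_torque'],3),'ff',s['finger_force'])
print('yaw',np.degrees(np.arctan2(R[1,0],R[0,0])),'tilt',R[:,2].round(4),'to centre in tool units (x,y)',((np.array([467,-160,s['tool_pos'][2]])-s['tool_pos'])@R/400).round(4))
E
python3 st.py
```

```text
t 3.7 pos [ 462.02 -157.19  230.86] q [-0.5762 -0.0699  1.8339 -0.      1.3784 -2.7377] gw 0.649 F [ 0.49 -0.25 -0.19] T [0.001 0.002 0.004] ff 0.0
yaw -146.15011276777898 tilt [-7.e-04  5.e-04 -1.e+00] to centre in tool units (x,y) [-0.0064 -0.0128 -0.    ]
```

Request:
move_arm --commands '[{"x": -0.0064,"y": -0.0128,"z": 0,"wx": 0,"wy": 0,"wz": 0},{"x": 0,"y": 0,"z": 0.0475,"wx": 0,"wy": 0,"wz": 0},{"x": 0,"y": 0,"z": 0.0475,"wx": 0,"wy": 0,"wz": 0},{"x": 0,"y": 0,"z": 0.0475,"wx": 0,"wy": 0,"wz": 0},{"x": 0,"y": 0,"z": 0.0475,"wx": 0,"wy": 0,"wz": 0},{"x": 0,"y": 0,"z": 0.0475,"wx": 0,"wy": 0,"wz": 0},{"x": 0,"y": 0,"z": 0.0475,"wx": 0,"wy": 0,"wz": 0},{"x": 0,"y": 0,"z": 0.0475,"wx": 0,"wy": 0,"wz": 0},{"x": 0,"y": 0,"z": 0.0475,"wx": 0,"wy": 0,"wz": 0},{"x": 0,"y": 0,"z": 0.0475,"wx": 0,"wy": 0,"wz": 0},{"x": 0,"y": 0,"z": 0,"wx": 0,"wy": 0,"wz": 0}]'

```text
time: 4.8
tool_pos: [465.4, -159.0, 57.6]
ee_rot: [-0.29, 0.957, 0.002, -0.002]
wrist_force: [-0.5, -0.5, -0.2]
grip_width: 0.653
finger_force: 0.0
```

```bash
python3 st.py; python3 - <<'E'
from plant import robot
from h import *
c=robot.read_camera('scene');a=c;crop(c,182,202,90,90,6,'pics/d1.png')
E
```

```text
t 4.8 pos [ 465.43 -159.03   57.64] q [-0.5755  0.1661  1.9628 -0.      1.0185 -2.7341] gw 0.653 F [-0.47 -0.52 -0.23] T [0.033 0.007 0.013] ff 0.0
yaw -146.32195269556118 tilt [-0.0049  0.0031 -1.    ] to centre in tool units (x,y) [-0.0019 -0.0042 -0.    ]
```

View pics/d1.png

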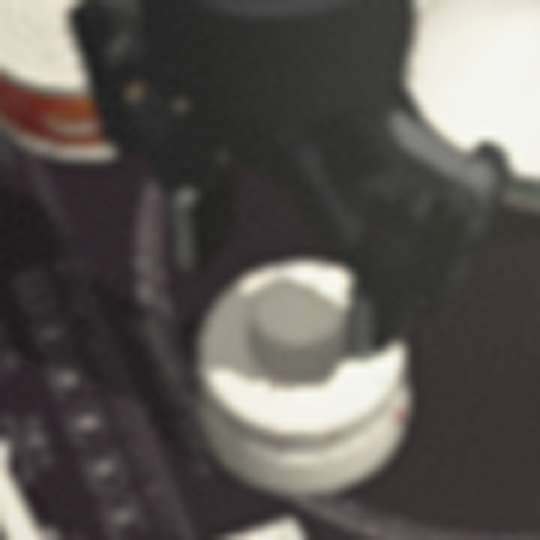

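Request:
move_arm --commands '[{"x": 0,"y": 0,"z": 0,"wx": 0,"wy": 0,"wz": 0},{"x": 0,"y": 0,"z": 0,"wx": 0,"wy": 0,"wz": 0},{"x": 0,"y": 0,"z": 0,"wx": 0,"wy": 0,"wz": 0}]'

```text
time: 5.15
tool_pos: [468.0, -160.6, 61.4]
ee_rot: [-0.291, 0.957, -0.001, 0.001]
wrist_force: [0.2, 0.7, -0.7]
grip_width: 0.648
finger_force: 0.0
```

```bash
python3 st.py; python3 - <<'E'
from plant import robot
from h import *
c=robot.read_camera('scene')
for z in (60,65):
  for s in(27,-27): print(z,s,((proj(c,[[467-.555*s,-160+.832*s,z]])-[182,202])*6).round())
print(((proj(c,[[467,-160,58]])-[182,202])*6).round())
E
```

```text
t 5.15 pos [ 468.04 -160.64   61.38] q [-0.5754  0.1611  1.9596  0.      1.0189 -2.7362] gw 0.648 F [ 0.2  0.7 -0.7] T [ 0.019  0.006 -0.041] ff 0.0
yaw -146.19289346047137 tilt [ 0.0017 -0.0011 -1.    ] to centre in tool units (x,y) [ 0.0013  0.0028 -0.    ]
60 27 [[224. 263.]]
60 -27 [[368. 340.]]
65 27 [[223. 253.]]
65 -27 [[368. 330.]]
[[295. 305.]]
```

Request:
move_arm --commands '[{"x": 0,"y": 0,"z": 0.01,"wx": 0,"wy": 0,"wz": 0},{"x": 0,"y": 0,"z": 0.01,"wx": 0,"wy": 0,"wz": 0},{"x": 0,"y": 0,"z": 0.01,"wx": 0,"wy": 0,"wz": 0},{"x": 0,"y": 0,"z": 0,"wx": 0,"wy": 0,"wz": 0},{"x": 0,"y": 0,"z": 0,"wx": 0,"wy": 0,"wz": 0},{"x": 0,"y": 0,"z": 0,"wx": 0,"wy": 0,"wz": 0}]'

```text
time: 5.8
tool_pos: [467.3, -160.2, 48.3]
ee_rot: [-0.291, 0.957, -0.0, 0.0]
wrist_force: [0.4, -0.4, 0.2]
grip_width: 0.65
finger_force: 0.0
```

```bash
python3 st.py
```

```text
t 5.8 pos [ 467.33 -160.21   48.35] q [-0.5754  0.1838  1.9647  0.      0.9929 -2.7366] gw 0.65 F [ 0.43 -0.41  0.17] T [0.036 0.    0.019] ff 0.0
yaw -146.17569770565194 tilt [ 1.e-04 -0.e+00 -1.e+00] to centre in tool units (x,y) [ 0.0004  0.0009 -0.    ]
```

Request:
move_arm --commands '[{"x": 0,"y": 0,"z": 0,"wx": 0,"wy": 0,"wz": 0},{"x": 0,"y": 0,"z": 0,"wx": 0,"wy": 0,"wz": 0},{"x": 0,"y": 0,"z": 0,"wx": 0,"wy": 0,"wz": 0},{"x": 0,"y": 0,"z": 0,"wx": 0,"wy": 0,"wz": 0},{"x": 0,"y": 0,"z": 0,"wx": 0,"wy": 0,"wz": 0},{"x": 0,"y": 0,"z": 0,"wx": 0,"wy": 0,"wz": 0}]' --jaw 1 --grip_force 30

```text
time: 6.4
tool_pos: [467.5, -160.4, 48.6]
ee_rot: [-0.291, 0.957, -0.0, 0.0]
wrist_force: [-0.7, -0.5, 4.6]
grip_width: 0.337
finger_force: 29.5
```

```bash
python3 st.py
```

```text
t 6.4 pos [ 467.53 -160.37   48.64] q [-5.7540e-01  1.8350e-01  1.9644e+00 -1.0000e-04  9.9300e-01 -2.7367e+00] gw 0.337 F [-0.72 -0.52  4.57] T [-0.007  0.106 -0.039] ff 29.506965775508434
yaw -146.16699416091896 tilt [ 5.e-04 -4.e-04 -1.e+00] to centre in tool units (x,y) [ 0.0006  0.0015 -0.    ]
```

Request:
move_arm --commands '[{"x": 0,"y": 0,"z": 0.00125,"wx": 0,"wy": 0,"wz": 0},{"x": 0,"y": 0,"z": 0.00125,"wx": 0,"wy": 0,"wz": 0},{"x": 0,"y": 0,"z": 0,"wx": 0,"wy": 0,"wz": 0},{"x": 0,"y": 0,"z": 0,"wx": 0,"wy": 0,"wz": 0}]'

```text
time: 6.8
tool_pos: [467.6, -160.4, 48.5]
ee_rot: [-0.291, 0.957, -0.0, 0.0]
wrist_force: [-3.6, 1.2, 11.9]
grip_width: 0.33
finger_force: 31.0
```

```bash
python3 st.py
```

```text
t 6.8 pos [ 467.6  -160.41   48.52] q [-5.7530e-01  1.8420e-01  1.9639e+00 -3.0000e-04  9.9320e-01 -2.7366e+00] gw 0.33 F [-3.59  1.19 11.85] T [ 0.271  0.727 -0.017] ff 30.98164805676788
yaw -146.15998922558035 tilt [ 1.e-04 -3.e-04 -1.e+00] to centre in tool units (x,y) [ 0.0007  0.0017 -0.    ]
```

Request:
move_arm --commands '[{"x": 0,"y": 0,"z": 0.0015,"wx": 0,"wy": 0,"wz": 0},{"x": 0,"y": 0,"z": 0.0013,"wx": 0,"wy": 0,"wz": 0},{"x": 0,"y": 0,"z": 0,"wx": 0,"wy": 0,"wz": 0},{"x": 0,"y": 0,"z": 0,"wx": 0,"wy": 0,"wz": 0}]'

```text
time: 7.2
tool_pos: [467.7, -160.5, 48.4]
ee_rot: [-0.291, 0.957, -0.0, -0.0]
wrist_force: [-7.9, 2.3, 20.3]
grip_width: 0.335
finger_force: 32.6
```

```bash
python3 st.py
```

```text
t 7.2 pos [ 467.69 -160.48   48.39] q [-5.7520e-01  1.8490e-01  1.9634e+00 -5.0000e-04  9.9340e-01 -2.7366e+00] gw 0.335 F [-7.89  2.31 20.31] T [ 0.599  1.316 -0.028] ff 32.575623602606356
yaw -146.14916231196491 tilt [-3.e-04 -3.e-04 -1.e+00] to centre in tool units (x,y) [0.0008 0.002  0.    ]
```

Request:
move_arm --commands '[{"x": 0.0016,"y": 0.002,"z": 0,"wx": 0,"wy": 0,"wz": 0},{"x": 0,"y": 0,"z": 0,"wx": 0,"wy": 0,"wz": 0},{"x": 0,"y": 0,"z": 0,"wx": 0,"wy": 0,"wz": 0}]'

```text
time: 7.5
tool_pos: [467.6, -160.5, 48.4]
ee_rot: [-0.291, 0.957, -0.001, 0.001]
wrist_force: [-4.1, 3.3, 17.5]
grip_width: 0.335
finger_force: 31.9
```

```bash
python3 st.py
```

```text
t 7.5 pos [ 467.58 -160.45   48.43] q [-5.7570e-01  1.8280e-01  1.9658e+00  3.0000e-04  9.9070e-01 -2.7372e+00] gw 0.335 F [-4.13  3.27 17.47] T [ 0.503  0.715 -0.032] ff 31.894679257529788
yaw -146.16629222657411 tilt [ 0.0021 -0.0011 -1.    ] to centre in tool units (x,y) [ 0.0006  0.0018 -0.    ]
```

Request:
move_arm --commands '[{"x": 0.0005,"y": 0.0028,"z": 0.0012,"wx": 0,"wy": 0,"wz": 0},{"x": 0,"y": 0,"z": 0,"wx": 0,"wy": 0,"wz": 0},{"x": 0,"y": 0,"z": 0,"wx": 0,"wy": 0,"wz": 0}]'

```text
time: 7.8
tool_pos: [467.5, -160.4, 48.4]
ee_rot: [-0.291, 0.957, -0.002, 0.001]
wrist_force: [-3.7, 0.0, 18.3]
grip_width: 0.337
finger_force: 31.9
```

```bash
python3 st.py
```

```text
t 7.8 pos [ 467.53 -160.37   48.41] q [-5.7540e-01  1.8110e-01  1.9678e+00 -1.0000e-04  9.8810e-01 -2.7366e+00] gw 0.337 F [-3.69  0.   18.34] T [ 0.187  0.551 -0.018] ff 31.87660929572303
yaw -146.16394213918642 tilt [ 0.0038 -0.0026 -1.    ] to centre in tool units (x,y) [ 0.0006  0.0015 -0.    ]
```

Request:
move_arm --commands '[{"x": 0,"y": 0,"z": 0,"wx": 0,"wy": 0,"wz": 0.03},{"x": 0,"y": 0,"z": 0,"wx": 0,"wy": 0,"wz": 0.03},{"x": 0,"y": 0,"z": 0,"wx": 0,"wy": 0,"wz": 0.03},{"x": 0,"y": 0,"z": 0,"wx": 0,"wy": 0,"wz": 0.03},{"x": 0,"y": 0,"z": 0,"wx": 0,"wy": 0,"wz": 0.03},{"x": 0,"y": 0,"z": 0,"wx": 0,"wy": 0,"wz": 0.03}]'

```text
time: 8.4
tool_pos: [467.6, -160.4, 48.4]
ee_rot: [-0.153, 0.988, -0.002, 0.002]
wrist_force: [-3.1, 0.6, 16.8]
grip_width: 0.334
finger_force: 31.7
```

```bash
python3 st.py
```

```text
t 8.4 pos [ 467.61 -160.42   48.41] q [-5.7530e-01  1.8120e-01  1.9677e+00 -3.0000e-04  9.8790e-01 -2.4523e+00] gw 0.334 F [-3.13  0.58 16.78] T [0.195 0.43  0.157] ff 31.69605211363887
yaw -162.4493274256372 tilt [ 0.0039 -0.0028 -1.    ] to centre in tool units (x,y) [ 0.0011  0.0015 -0.    ]
```

Request:
move_arm --commands '[{"x": 0,"y": 0,"z": 0.0012,"wx": 0,"wy": 0,"wz": 0.05},{"x": 0,"y": 0,"z": 0,"wx": 0,"wy": 0,"wz": 0.05},{"x": 0,"y": 0,"z": 0,"wx": 0,"wy": 0,"wz": 0.05},{"x": 0,"y": 0,"z": 0,"wx": 0,"wy": 0,"wz": 0.05},{"x": 0,"y": 0,"z": 0,"wx": 0,"wy": 0,"wz": 0.05},{"x": 0,"y": 0,"z": 0,"wx": 0,"wy": 0,"wz": 0.05},{"x": 0,"y": 0,"z": 0,"wx": 0,"wy": 0,"wz": 0.05},{"x": 0,"y": 0,"z": 0,"wx": 0,"wy": 0,"wz": 0.05},{"x": 0,"y": 0,"z": 0,"wx": 0,"wy": 0,"wz": 0.05},{"x": 0,"y": 0,"z": 0,"wx": 0,"wy": 0,"wz": 0.05}]'

```text
time: 9.4
tool_pos: [467.7, -160.7, 48.4]
ee_rot: [0.238, 0.971, -0.001, 0.002]
wrist_force: [-3.8, 1.7, 20.3]
grip_width: 0.334
finger_force: 32.3
```

```bash
python3 st.py;python3 - <<'E'
from plant import robot
from h import *
c=robot.read_camera('scene');crop(c,182,202,90,90,6,'pics/d2.png')
E
```

```text
t 9.4 pos [ 467.74 -160.68   48.38] q [-5.7540e-01  1.8150e-01  1.9673e+00 -7.0000e-04  9.8750e-01 -1.6656e+00] gw 0.334 F [-3.8   1.69 20.31] T [0.156 0.654 0.122] ff 32.27676843620884
yaw 152.48602685753445 tilt [ 0.0041 -0.0033 -1.    ] to centre in tool units (x,y) [ 0.0024  0.0006 -0.    ]
```

View pics/d2.png

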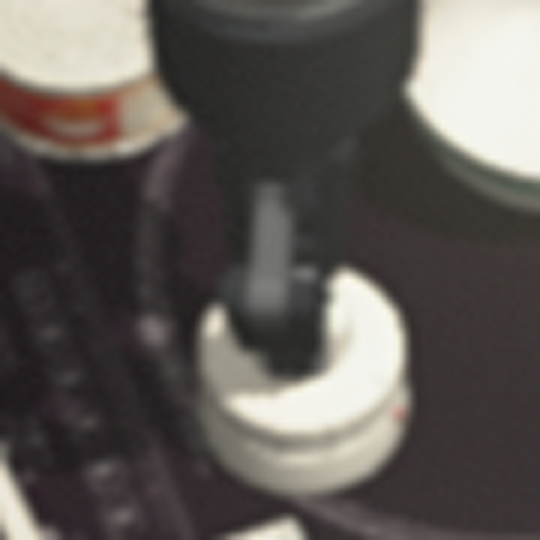

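The red mark is still at (400,413), so the base has not turned. I'll keep winding.

Request:
move_arm --commands '[{"x": 0,"y": 0,"z": 0,"wx": 0,"wy": 0,"wz": 0.06},{"x": 0,"y": 0,"z": 0,"wx": 0,"wy": 0,"wz": 0.06},{"x": 0,"y": 0,"z": 0,"wx": 0,"wy": 0,"wz": 0.06},{"x": 0,"y": 0,"z": 0,"wx": 0,"wy": 0,"wz": 0.06},{"x": 0,"y": 0,"z": 0,"wx": 0,"wy": 0,"wz": 0.06},{"x": 0,"y": 0,"z": 0,"wx": 0,"wy": 0,"wz": 0.06},{"x": 0,"y": 0,"z": 0,"wx": 0,"wy": 0,"wz": 0.06},{"x": 0,"y": 0,"z": 0,"wx": 0,"wy": 0,"wz": 0.06},{"x": 0,"y": 0,"z": 0,"wx": 0,"wy": 0,"wz": 0.06},{"x": 0,"y": 0,"z": 0,"wx": 0,"wy": 0,"wz": 0.06}]'

```text
time: 10.45
tool_pos: [467.6, -160.9, 48.4]
ee_rot: [0.653, 0.757, -0.0, 0.003]
wrist_force: [-4.2, -0.4, 20.9]
grip_width: 0.337
finger_force: 32.4
```

```bash
python3 st.py
```

```text
t 10.45 pos [ 467.62 -160.9    48.39] q [-5.7560e-01  1.8160e-01  1.9673e+00 -1.3000e-03  9.8760e-01 -7.2250e-01] gw 0.337 F [-4.17 -0.4  20.94] T [-0.039  0.803  0.135] ff 32.375147393904626
yaw 98.4554146172312 tilt [ 0.0037 -0.0037 -1.    ] to centre in tool units (x,y) [ 0.0025 -0.0012 -0.    ]
```

Request:
move_arm --commands '[{"x": 0,"y": 0,"z": 0,"wx": 0,"wy": 0,"wz": 0.06},{"x": 0,"y": 0,"z": 0,"wx": 0,"wy": 0,"wz": 0.06},{"x": 0,"y": 0,"z": 0,"wx": 0,"wy": 0,"wz": 0.06},{"x": 0,"y": 0,"z": 0,"wx": 0,"wy": 0,"wz": 0.06},{"x": 0,"y": 0,"z": 0,"wx": 0,"wy": 0,"wz": 0.06},{"x": 0,"y": 0,"z": 0,"wx": 0,"wy": 0,"wz": 0.06},{"x": 0,"y": 0,"z": 0,"wx": 0,"wy": 0,"wz": 0.06},{"x": 0,"y": 0,"z": 0,"wx": 0,"wy": 0,"wz": 0.06},{"x": 0,"y": 0,"z": 0,"wx": 0,"wy": 0,"wz": 0.06},{"x": 0,"y": 0,"z": 0,"wx": 0,"wy": 0,"wz": 0.06}]'

```text
time: 11.45
tool_pos: [467.4, -160.9, 48.4]
ee_rot: [0.926, 0.378, 0.001, 0.002]
wrist_force: [-5.1, 0.3, 21.8]
grip_width: 0.332
finger_force: 32.5
```

```bash
python3 st.py
```

```text
t 11.45 pos [ 467.38 -160.86   48.35] q [-5.7570e-01  1.8150e-01  1.9675e+00 -1.5000e-03  9.8810e-01  2.2000e-01] gw 0.332 F [-5.09  0.29 21.75] T [0.103 0.913 0.151] ff 32.540652465540916
yaw 44.45812545494606 tilt [ 0.0031 -0.0035 -1.    ] to centre in tool units (x,y) [ 0.0008 -0.0022 -0.    ]
```

Request:
move_arm --commands '[{"x": 0,"y": 0,"z": 0,"wx": 0,"wy": 0,"wz": 0.06},{"x": 0,"y": 0,"z": 0,"wx": 0,"wy": 0,"wz": 0.06},{"x": 0,"y": 0,"z": 0,"wx": 0,"wy": 0,"wz": 0.06},{"x": 0,"y": 0,"z": 0,"wx": 0,"wy": 0,"wz": 0.06},{"x": 0,"y": 0,"z": 0,"wx": 0,"wy": 0,"wz": 0.06},{"x": 0,"y": 0,"z": 0,"wx": 0,"wy": 0,"wz": 0.06},{"x": 0,"y": 0,"z": 0,"wx": 0,"wy": 0,"wz": 0.06},{"x": 0,"y": 0,"z": 0,"wx": 0,"wy": 0,"wz": 0.06},{"x": 0,"y": 0,"z": 0,"wx": 0,"wy": 0,"wz": 0.06}]'

```text
time: 12.35
tool_pos: [467.3, -160.7, 48.4]
ee_rot: [0.999, -0.036, 0.002, 0.002]
wrist_force: [-6.6, 0.4, 22.8]
grip_width: 0.33
finger_force: 32.6
```

```bash
python3 st.py
```

```text
t 12.35 pos [ 467.27 -160.75   48.36] q [-5.7570e-01  1.8140e-01  1.9676e+00 -1.4000e-03  9.8840e-01  1.0682e+00] gw 0.33 F [-6.58  0.41 22.77] T [0.132 0.988 0.107] ff 32.620489122346044
yaw -4.142141852494086 tilt [ 0.0029 -0.0033 -1.    ] to centre in tool units (x,y) [-0.0008 -0.0018 -0.    ]
```

Request:
move_arm --commands '[{"x": 0,"y": 0,"z": 0,"wx": 0,"wy": 0,"wz": 0.03},{"x": 0,"y": 0,"z": 0,"wx": 0,"wy": 0,"wz": 0.03},{"x": 0,"y": 0,"z": 0,"wx": 0,"wy": 0,"wz": 0.03},{"x": 0,"y": 0,"z": 0,"wx": 0,"wy": 0,"wz": 0.03},{"x": 0,"y": 0,"z": 0,"wx": 0,"wy": 0,"wz": 0.02}]'

```text
time: 12.85
tool_pos: [467.3, -160.7, 48.3]
ee_rot: [0.989, -0.145, 0.002, 0.001]
wrist_force: [-5.5, 0.9, 22.0]
grip_width: 0.335
finger_force: 32.7
```

```bash
python3 st.py
```

```text
t 12.85 pos [ 467.26 -160.7    48.34] q [-5.7560e-01  1.8140e-01  1.9676e+00 -1.3000e-03  9.8850e-01  1.2860e+00] gw 0.335 F [-5.46  0.9  21.99] T [0.098 0.958 0.07 ] ff 32.6525979914004
yaw -16.619429509828382 tilt [ 0.0028 -0.0032 -1.    ] to centre in tool units (x,y) [-0.0011 -0.0015 -0.    ]
```

Request:
move_arm --commands '[{"x": 0,"y": 0,"z": 0,"wx": 0,"wy": 0,"wz": 0.02},{"x": 0,"y": 0,"z": 0,"wx": 0,"wy": 0,"wz": 0.02}]'

```text
time: 13.05
tool_pos: [467.3, -160.7, 48.3]
ee_rot: [0.985, -0.175, 0.002, 0.001]
wrist_force: [-7.4, 1.5, 21.6]
grip_width: 0.339
finger_force: 32.7
```

```bash
python3 st.py
```

```text
t 13.05 pos [ 467.26 -160.68   48.34] q [-5.7560e-01  1.8140e-01  1.9676e+00 -1.3000e-03  9.8850e-01  1.3484e+00] gw 0.339 F [-7.42  1.52 21.63] T [0.183 1.02  0.099] ff 32.656255593756214
yaw -20.19986894637017 tilt [ 0.0029 -0.0032 -1.    ] to centre in tool units (x,y) [-0.0012 -0.0014 -0.    ]
```

Request:
move_arm --commands '[{"x": 0,"y": 0,"z": 0,"wx": 0,"wy": 0,"wz": 0.02}]'

```text
time: 13.15
tool_pos: [467.3, -160.7, 48.4]
ee_rot: [0.982, -0.191, 0.002, 0.001]
wrist_force: [-5.8, 0.8, 22.8]
grip_width: 0.333
finger_force: 32.7
```

```bash
python3 st.py|head -1
```

```text
t 13.15 pos [ 467.27 -160.69   48.36] q [-5.7560e-01  1.8140e-01  1.9676e+00 -1.3000e-03  9.8850e-01  1.3798e+00] gw 0.333 F [-5.85  0.81 22.77] T [0.141 0.942 0.123] ff 32.65751316212118
```

Request:
move_arm --commands '[{"x": 0,"y": 0,"z": 0,"wx": 0,"wy": 0,"wz": 0.02}]'

```text
time: 13.25
tool_pos: [467.2, -160.7, 48.3]
ee_rot: [0.979, -0.206, 0.002, 0.001]
wrist_force: [-6.2, 1.0, 21.6]
grip_width: 0.338
finger_force: 32.7
```

```bash
python3 st.py|head -1
```

```text
t 13.25 pos [ 467.24 -160.67   48.33] q [-5.7560e-01  1.8140e-01  1.9676e+00 -1.3000e-03  9.8850e-01  1.4113e+00] gw 0.338 F [-6.18  1.02 21.64] T [0.07  1.011 0.119] ff 32.65937029151246
```

Request:
move_arm --commands '[{"x": 0,"y": 0,"z": 0,"wx": 0,"wy": 0,"wz": 0.02}]'

```text
time: 13.35
tool_pos: [467.2, -160.7, 48.3]
ee_rot: [0.975, -0.222, 0.002, 0.001]
wrist_force: [-6.2, 1.0, 22.3]
grip_width: 0.338
finger_force: 32.7
```

```bash
python3 st.py|head -1
```

```text
t 13.35 pos [ 467.24 -160.67   48.33] q [-5.7560e-01  1.8140e-01  1.9676e+00 -1.3000e-03  9.8850e-01  1.4427e+00] gw 0.338 F [-6.24  0.97 22.33] T [0.118 0.972 0.102] ff 32.66048929304816
```

Request:
move_arm --commands '[{"x": 0,"y": 0,"z": 0,"wx": 0,"wy": 0,"wz": 0.02}]'

```text
time: 13.45
tool_pos: [467.3, -160.7, 48.3]
ee_rot: [0.972, -0.237, 0.002, 0.001]
wrist_force: [-4.8, 0.6, 21.7]
grip_width: 0.337
finger_force: 32.7
```

```bash
python3 st.py|head -1
```

```text
t 13.45 pos [ 467.26 -160.67   48.34] q [-5.7560e-01  1.8140e-01  1.9676e+00 -1.3000e-03  9.8850e-01  1.4741e+00] gw 0.337 F [-4.83  0.63 21.7 ] T [0.133 0.934 0.123] ff 32.6611997152213
```

Request:
move_arm --commands '[{"x": 0,"y": 0,"z": 0,"wx": 0,"wy": 0,"wz": 0.02}]'

```text
time: 13.55
tool_pos: [467.3, -160.7, 48.3]
ee_rot: [0.968, -0.252, 0.002, 0.001]
wrist_force: [-5.8, 0.6, 21.6]
grip_width: 0.335
finger_force: 32.7
```

```bash
python3 st.py|head -1
```

```text
t 13.55 pos [ 467.25 -160.67   48.34] q [-5.7560e-01  1.8140e-01  1.9676e+00 -1.3000e-03  9.8850e-01  1.5055e+00] gw 0.335 F [-5.82  0.63 21.59] T [0.101 0.899 0.125] ff 32.6623830688186
```

Request:
move_arm --commands '[{"x": 0,"y": 0,"z": 0,"wx": 0,"wy": 0,"wz": 0.02}]'

```text
time: 13.65
tool_pos: [467.2, -160.6, 48.3]
ee_rot: [0.964, -0.267, 0.002, 0.001]
wrist_force: [-6.5, 0.8, 21.3]
grip_width: 0.336
finger_force: 32.7
```

```bash
python3 st.py|head -1
```

```text
t 13.65 pos [ 467.25 -160.63   48.34] q [-5.7560e-01  1.8140e-01  1.9676e+00 -1.3000e-03  9.8850e-01  1.5369e+00] gw 0.336 F [-6.52  0.75 21.33] T [0.16  0.996 0.04 ] ff 32.663080603815615
```

Request:
move_arm --commands '[{"x": 0,"y": 0,"z": 0,"wx": 0,"wy": 0,"wz": 0.02}]'

```text
time: 13.75
tool_pos: [467.3, -160.6, 48.3]
ee_rot: [0.959, -0.282, 0.002, 0.001]
wrist_force: [-5.5, 0.8, 21.9]
grip_width: 0.335
finger_force: 32.7
```

```bash
python3 st.py|head -1
```

```text
t 13.75 pos [ 467.25 -160.65   48.35] q [-5.7560e-01  1.8140e-01  1.9676e+00 -1.3000e-03  9.8850e-01  1.5683e+00] gw 0.335 F [-5.49  0.84 21.86] T [0.141 0.928 0.13 ] ff 32.663326249457896
```

Request:
move_arm --commands '[{"x": 0,"y": 0,"z": 0,"wx": 0,"wy": 0,"wz": 0.02}]'

```text
time: 13.85
tool_pos: [467.2, -160.6, 48.3]
ee_rot: [0.955, -0.297, 0.002, 0.001]
wrist_force: [-5.9, 0.9, 21.6]
grip_width: 0.334
finger_force: 32.7
```

```bash
python3 st.py|head -1
```

```text
t 13.85 pos [ 467.25 -160.64   48.33] q [-5.7560e-01  1.8140e-01  1.9676e+00 -1.3000e-03  9.8850e-01  1.5997e+00] gw 0.334 F [-5.87  0.85 21.58] T [0.148 0.989 0.129] ff 32.664278706070036
```

Request:
move_arm --commands '[{"x": 0,"y": 0,"z": 0,"wx": 0,"wy": 0,"wz": 0.02}]'

```text
time: 13.95
tool_pos: [467.3, -160.6, 48.3]
ee_rot: [0.95, -0.312, 0.002, 0.001]
wrist_force: [-6.2, 0.8, 22.1]
grip_width: 0.336
finger_force: 32.7
```

```bash
python3 st.py|head -1
```

```text
t 13.95 pos [ 467.26 -160.64   48.34] q [-5.7560e-01  1.8140e-01  1.9676e+00 -1.2000e-03  9.8850e-01  1.6312e+00] gw 0.336 F [-6.18  0.8  22.09] T [0.136 1.021 0.076] ff 32.664636452682316
```

Request:
move_arm --commands '[{"x": 0,"y": 0,"z": 0,"wx": 0,"wy": 0,"wz": 0.02}]'

```text
time: 14.05
tool_pos: [467.3, -160.7, 48.3]
ee_rot: [0.945, -0.327, 0.002, 0.001]
wrist_force: [-6.0, 0.8, 22.4]
grip_width: 0.339
finger_force: 32.7
```

```bash
python3 st.py|head -1
```

```text
t 14.05 pos [ 467.27 -160.66   48.35] q [-5.7560e-01  1.8140e-01  1.9676e+00 -1.2000e-03  9.8850e-01  1.6626e+00] gw 0.339 F [-6.    0.76 22.36] T [0.19  0.978 0.134] ff 32.665266289841384
```

Request:
move_arm --commands '[{"x": 0,"y": 0,"z": 0,"wx": 0,"wy": 0,"wz": 0.02}]'

```text
time: 14.15
tool_pos: [467.3, -160.6, 48.3]
ee_rot: [0.94, -0.342, 0.002, 0.001]
wrist_force: [-6.1, 1.3, 21.4]
grip_width: 0.332
finger_force: 32.5
```

```bash
python3 st.py|head -1
```

```text
t 14.15 pos [ 467.26 -160.61   48.32] q [-5.7560e-01  1.8140e-01  1.9677e+00 -1.2000e-03  9.8850e-01  1.6939e+00] gw 0.332 F [-6.09  1.34 21.42] T [0.204 0.794 0.258] ff 32.52469407452736
```

Request:
move_arm --commands '[{"x": 0,"y": 0,"z": 0,"wx": 0,"wy": 0,"wz": 0.02}]'

```text
time: 14.25
tool_pos: [467.6, -160.7, 48.4]
ee_rot: [0.934, -0.357, 0.002, 0.001]
wrist_force: [-3.8, 1.3, 19.9]
grip_width: 0.338
finger_force: 32.2
```

```bash
python3 st.py|head -1
```

```text
t 14.25 pos [ 467.57 -160.65   48.36] q [-5.7540e-01  1.8150e-01  1.9675e+00 -9.0000e-04  9.8780e-01  1.7251e+00] gw 0.338 F [-3.76  1.32 19.86] T [0.13  0.597 0.258] ff 32.21283932289225
```

```bash
cat > mark.py <<'E'
from plant import robot
import pickle
from h import *
def cen(c):
    im=c['color'].astype(float)[262:280,240:258];w=np.clip(im[...,0]-(im[...,1]+im[...,2])/2-14,0,None)
    v,u=np.mgrid[262:280,240:258];return np.round([(w*u).sum()/w.sum(),(w*v).sum()/w.sum(),w.sum()],2)
c0=pickle.load(open('scene.pkl','rb'));print('init',cen(c0))
for _ in range(3):c=robot.read_camera('scene');print(cen(c))
for a in(-40,-43,-46,-49):
    t=np.radians(a);print(a,proj(c,[[467+34*np.cos(t),-160+34*np.sin(t),18]]).round(2))
E
python3 mark.py; python3 st.py
```

```text
init [246.68 271.4  160.5 ]
[246.68 271.6  170.5 ]
[246.82 271.57 167.  ]
[246.74 271.55 177.5 ]
-40 [[248.59 269.11]]
-43 [[248.31 269.86]]
-46 [[247.98 270.6 ]]
-49 [[247.6  271.33]]
t 14.4 pos [ 467.61 -160.67   48.37] q [-5.7540e-01  1.8150e-01  1.9674e+00 -8.0000e-04  9.8770e-01  1.7241e+00] gw 0.335 F [-4.54  1.03 20.85] T [0.197 0.703 0.212] ff 32.34932480729185
yaw -41.728686821790546 tilt [ 0.0037 -0.0033 -1.    ] to centre in tool units (x,y) [-0.0023 -0.0002 -0.    ]
```

Request:
move_arm --commands '[{"x": 0,"y": 0,"z": 0,"wx": 0,"wy": 0,"wz": -0.03},{"x": 0,"y": 0,"z": 0,"wx": 0,"wy": 0,"wz": -0.05},{"x": 0,"y": 0,"z": 0,"wx": 0,"wy": 0,"wz": -0.06},{"x": 0,"y": 0,"z": 0,"wx": 0,"wy": 0,"wz": -0.06},{"x": 0,"y": 0,"z": 0,"wx": 0,"wy": 0,"wz": -0.06},{"x": 0,"y": 0,"z": 0,"wx": 0,"wy": 0,"wz": -0.06},{"x": 0,"y": 0,"z": 0,"wx": 0,"wy": 0,"wz": -0.06},{"x": 0,"y": 0,"z": 0,"wx": 0,"wy": 0,"wz": -0.06},{"x": 0,"y": 0,"z": 0,"wx": 0,"wy": 0,"wz": -0.06},{"x": 0,"y": 0,"z": 0,"wx": 0,"wy": 0,"wz": -0.06}]'

```text
time: 15.4
tool_pos: [467.7, -160.9, 48.4]
ee_rot: [0.997, 0.077, 0.002, 0.002]
wrist_force: [-4.3, -1.0, 19.5]
grip_width: 0.336
finger_force: 32.6
```

```bash
python3 st.py; python3 mark.py | sed -n 2,4p
```

```text
t 15.4 pos [ 467.66 -160.87   48.37] q [-5.7580e-01  1.8160e-01  1.9674e+00 -8.0000e-04  9.8750e-01  8.4110e-01] gw 0.336 F [-4.33 -1.   19.45] T [ 0.093  0.719 -0.137] ff 32.608316615223885
yaw 8.841686111573758 tilt [ 0.004  -0.0034 -1.    ] to centre in tool units (x,y) [-0.0013 -0.0024 -0.    ]
[246.76 271.5  147.5 ]
[246.77 271.67 165.5 ]
[246.66 271.69 172.  ]
```

Request:
move_arm --commands '[{"x": 0,"y": 0,"z": 0,"wx": 0,"wy": 0,"wz": -0.06},{"x": 0,"y": 0,"z": 0,"wx": 0,"wy": 0,"wz": -0.06},{"x": 0,"y": 0,"z": 0,"wx": 0,"wy": 0,"wz": -0.06},{"x": 0,"y": 0,"z": 0,"wx": 0,"wy": 0,"wz": -0.06},{"x": 0,"y": 0,"z": 0,"wx": 0,"wy": 0,"wz": -0.06},{"x": 0,"y": 0,"z": 0,"wx": 0,"wy": 0,"wz": -0.06},{"x": 0,"y": 0,"z": 0,"wx": 0,"wy": 0,"wz": -0.06},{"x": 0,"y": 0,"z": 0,"wx": 0,"wy": 0,"wz": -0.06},{"x": 0,"y": 0,"z": 0,"wx": 0,"wy": 0,"wz": -0.06},{"x": 0,"y": 0,"z": 0,"wx": 0,"wy": 0,"wz": -0.06},{"x": 0,"y": 0,"z": 0,"wx": 0,"wy": 0,"wz": -0.06},{"x": 0,"y": 0,"z": 0,"wx": 0,"wy": 0,"wz": -0.06}]'

```text
time: 16.75
tool_pos: [467.9, -161.0, 48.4]
ee_rot: [0.801, 0.599, 0.001, 0.003]
wrist_force: [-3.8, -0.7, 19.3]
grip_width: 0.335
finger_force: 32.5
```

```bash
python3 st.py
```

```text
t 16.75 pos [ 467.86 -160.95   48.39] q [-5.7570e-01  1.8170e-01  1.9672e+00 -7.0000e-04  9.8710e-01 -2.8980e-01] gw 0.335 F [-3.82 -0.73 19.3 ] T [ 0.048  0.634 -0.15 ] ff 32.46389671694487
yaw 73.63990128703612 tilt [ 0.0044 -0.0036 -1.    ] to centre in tool units (x,y) [ 0.0017 -0.0027 -0.    ]
```

Request:
move_arm --commands '[{"x": 0,"y": 0,"z": 0.0004,"wx": 0,"wy": 0,"wz": -0.06},{"x": 0,"y": 0,"z": 0,"wx": 0,"wy": 0,"wz": -0.06},{"x": 0,"y": 0,"z": 0,"wx": 0,"wy": 0,"wz": -0.06},{"x": 0,"y": 0,"z": 0,"wx": 0,"wy": 0,"wz": -0.06},{"x": 0,"y": 0,"z": 0,"wx": 0,"wy": 0,"wz": -0.06},{"x": 0,"y": 0,"z": 0,"wx": 0,"wy": 0,"wz": -0.06},{"x": 0,"y": 0,"z": 0,"wx": 0,"wy": 0,"wz": -0.06},{"x": 0,"y": 0,"z": 0,"wx": 0,"wy": 0,"wz": -0.06},{"x": 0,"y": 0,"z": 0,"wx": 0,"wy": 0,"wz": -0.06},{"x": 0,"y": 0,"z": 0,"wx": 0,"wy": 0,"wz": -0.06},{"x": 0,"y": 0,"z": 0,"wx": 0,"wy": 0,"wz": -0.06},{"x": 0,"y": 0,"z": 0,"wx": 0,"wy": 0,"wz": -0.06}]'

```text
time: 17.95
tool_pos: [468.1, -160.8, 48.4]
ee_rot: [0.355, 0.935, -0.001, 0.003]
wrist_force: [-2.9, 1.8, 19.8]
grip_width: 0.338
finger_force: 32.5
```

```bash
python3 st.py; python3 mark.py | sed -n 2,4p
```

```text
t 17.95 pos [ 468.13 -160.82   48.4 ] q [-5.7550e-01  1.8180e-01  1.9670e+00 -1.0000e-04  9.8670e-01 -1.4208e+00] gw 0.338 F [-2.94  1.76 19.83] T [ 0.141  0.517 -0.146] ff 32.53711002878845
yaw 138.43374787368953 tilt [ 0.0051 -0.0034 -1.    ] to centre in tool units (x,y) [ 0.0035 -0.0004 -0.    ]
[246.94 271.42 165.  ]
[246.75 271.61 176.5 ]
[246.82 271.52 169.  ]
```

Request:
move_arm --commands '[{"x": 0,"y": 0,"z": 0,"wx": 0,"wy": 0,"wz": -0.055},{"x": 0,"y": 0,"z": 0,"wx": 0,"wy": 0,"wz": -0.055},{"x": 0,"y": 0,"z": 0,"wx": 0,"wy": 0,"wz": -0.055},{"x": 0,"y": 0,"z": 0,"wx": 0,"wy": 0,"wz": -0.055},{"x": 0,"y": 0,"z": 0,"wx": 0,"wy": 0,"wz": -0.055},{"x": 0,"y": 0,"z": 0,"wx": 0,"wy": 0,"wz": -0.035},{"x": 0,"y": 0,"z": 0,"wx": 0,"wy": 0,"wz": -0.02},{"x": 0,"y": 0,"z": 0,"wx": 0,"wy": 0,"wz": 0},{"x": 0,"y": 0,"z": 0,"wx": 0,"wy": 0,"wz": 0}]'

```text
time: 19.0
tool_pos: [468.1, -160.6, 48.4]
ee_rot: [0.105, 0.994, -0.001, 0.003]
wrist_force: [-2.5, 1.0, 20.6]
grip_width: 0.338
finger_force: 32.4
```

```bash
python3 st.py
```

```text
t 19.0 pos [ 468.13 -160.65   48.38] q [-5.7530e-01  1.8180e-01  1.9671e+00  1.0000e-04  9.8680e-01 -1.9355e+00] gw 0.338 F [-2.48  0.97 20.59] T [0.245 0.538 0.001] ff 32.435056935064495
yaw 167.932607018967 tilt [ 0.005  -0.0031 -1.    ] to centre in tool units (x,y) [ 0.0031  0.001  -0.    ]
```

Request:
move_arm --commands '[{"x": 0,"y": 0,"z": 0,"wx": 0,"wy": 0,"wz": -0.01},{"x": 0,"y": 0,"z": 0,"wx": 0,"wy": 0,"wz": 0},{"x": 0,"y": 0,"z": -0.0015,"wx": 0,"wy": 0,"wz": 0},{"x": 0,"y": 0,"z": -0.0015,"wx": 0,"wy": 0,"wz": 0},{"x": 0,"y": 0,"z": 0,"wx": 0,"wy": 0,"wz": 0}]'

```text
time: 19.5
tool_pos: [468.0, -160.6, 48.5]
ee_rot: [0.097, 0.995, -0.001, 0.003]
wrist_force: [1.5, -1.0, 10.3]
grip_width: 0.334
finger_force: 30.8
```

```bash
python3 st.py
```

```text
t 19.5 pos [ 468.02 -160.61   48.53] q [-5.7550e-01  1.8090e-01  1.9678e+00  3.0000e-04  9.8660e-01 -1.9511e+00] gw 0.334 F [ 1.52 -1.   10.32] T [-0.058 -0.163 -0.037] ff 30.761834615841508
yaw 168.81186586966257 tilt [ 0.0055 -0.0033 -1.    ] to centre in tool units (x,y) [ 0.0028  0.001  -0.    ]
```

Now I'll open the gripper to about 55 mm and lift.

Request:
move_arm --commands '[{"x": 0,"y": 0,"z": 0,"wx": 0,"wy": 0,"wz": 0},{"x": 0,"y": 0,"z": 0,"wx": 0,"wy": 0,"wz": 0},{"x": 0,"y": 0,"z": 0,"wx": 0,"wy": 0,"wz": 0},{"x": 0,"y": 0,"z": 0,"wx": 0,"wy": 0,"wz": 0},{"x": 0,"y": 0,"z": 0,"wx": 0,"wy": 0,"wz": 0}]' --jaw 0.35

```text
time: 20.0
tool_pos: [465.2, -158.8, 45.9]
ee_rot: [0.097, 0.995, 0.0, -0.0]
wrist_force: [0.1, 0.1, -0.6]
grip_width: 0.649
finger_force: 0.0
```

Request:
move_arm --commands '[{"x": 0,"y": 0,"z": -0.01,"wx": 0,"wy": 0,"wz": 0},{"x": 0,"y": 0,"z": -0.02,"wx": 0,"wy": 0,"wz": 0},{"x": 0,"y": 0,"z": -0.04,"wx": 0,"wy": 0,"wz": 0},{"x": 0,"y": 0,"z": -0.07,"wx": 0,"wy": 0,"wz": 0},{"x": 0,"y": 0,"z": -0.1,"wx": 0,"wy": 0,"wz": 0},{"x": 0,"y": 0,"z": -0.1,"wx": 0,"wy": 0,"wz": 0},{"x": 0,"y": 0,"z": -0.1,"wx": 0,"wy": 0,"wz": 0},{"x": 0,"y": 0,"z": 0,"wx": 0,"wy": 0,"wz": 0}]'

```text
time: 20.8
tool_pos: [468.8, -161.1, 229.8]
ee_rot: [0.097, 0.995, -0.003, 0.006]
wrist_force: [-0.3, -0.7, 0.1]
grip_width: 0.653
finger_force: 0.0
```

```bash
python3 st.py; python3 mark.py | sed -n 1,4p; python3 - <<'E'
from plant import robot
import pickle
from h import *
c=robot.read_camera('scene');o=pickle.load(open('scene.pkl','rb'))
for k in(o,c):
    P=cloud(k)[217:307,187:277].reshape(-1,3);m=(P[:,2]>53)&(P[:,2]<63)&(np.hypot(P[:,0]-467,P[:,1]+160)<30);print(m.sum(),P[m].mean(0))
f=lambda k:cv2.resize(cv2.cvtColor(k['color'],cv2.COLOR_RGB2BGR)[212:302,182:272],(400,400),interpolation=cv2.INTER_CUBIC)
cv2.imwrite('pics/e.png',np.hstack([f(o),f(c)]))
E
```

```text
t 20.8 pos [ 468.79 -161.1   229.85] q [-0.5753 -0.0597  1.8263 -0.      1.3615 -1.9513] gw 0.653 F [-0.27 -0.68  0.1 ] T [-0.016 -0.046  0.055] ff 0.0
yaw 168.83795145055552 tilt [ 0.0113 -0.0073 -0.9999] to centre in tool units (x,y) [ 0.0049  0.0018 -0.0001]
init [246.68 271.4  160.5 ]
[246.58 271.75 169.5 ]
[246.58 271.71 170.  ]
[246.59 271.69 173.5 ]
199 [ 467.35473574 -162.79759525   57.95935261]
198 [ 467.50209281 -162.5865543    58.11215429]
```

View pics/e.png

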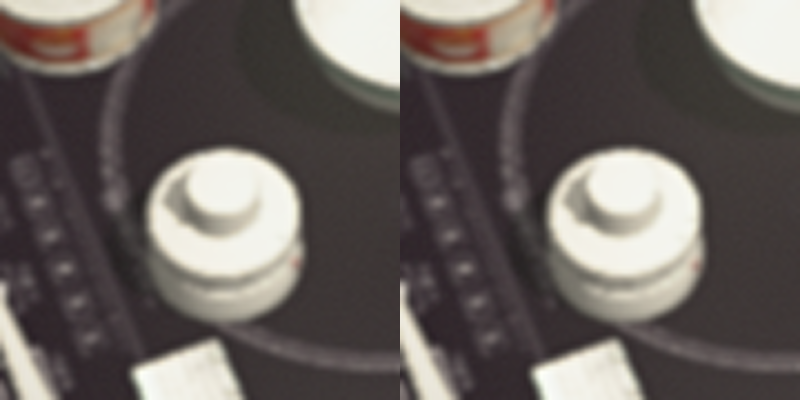

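The before and after crops match: the mark sits at (296,265) and (696,265), and the timer has moved less than 0.5 mm. I'm handing in.

Request:
move_arm --commands '[{"x": 0,"y": 0,"z": 0,"wx": 0,"wy": 0,"wz": 0},{"x": 0,"y": 0,"z": 0,"wx": 0,"wy": 0,"wz": 0},{"x": 0,"y": 0,"z": 0,"wx": 0,"wy": 0,"wz": 0}]'

```text
time: 21.3
tool_pos: [465.1, -158.8, 221.4]
ee_rot: [0.097, 0.995, 0.0, -0.001]
wrist_force: [-0.1, -0.6, -0.6]
grip_width: 0.653
finger_force: 0.0
```

```bash
python3 -c "from plant import robot;print(robot.job_done())"
```

```text
the job is handed in; nothing more can be done
None
```

I wound the dial clockwise to its 45-minute stop and turned it back 210° to 10, pressing at no more than about 23 N; the timer stayed within about 0.5 mm and 1–2°, but the cameras couldn't read the scale, so the 10 is measured from the stop and not seen.

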